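Check a stage lantern is cool, then hold its rear cap half-way to the lock

ROBOT

A 6-joint arm with a two-finger parallel gripper is mounted at the origin on the work surface. World frame = base frame: x ahead of the robot, y to its left, z up, the work surface at z = 0. Lengths are in m, angles in rad, forces in N, time in s.
With the tool pointing down it reaches from about 0.25 to 0.725 m from the base axis. Payload 4 kg.
Tool frame: the origin (TCP) lies between the finger pads; the fingertips stand 17 mm ahead of it and the grasp point (between the pads) lies 2 mm behind it; z points along the fingers, x is the direction in which the jaws open and shut, and the axes are right-handed (so a half turn about z gives the same grasp; the last joint's range is limited). The gripper opens to 85 mm and grips with 20 to 120 N. Pads are 22 mm wide; open, the fingers measure 114 mm over their backs; the gripper's body (76 mm by 85 mm) begins 54 mm behind the grasp point. The pads swing forward as they close: fully open they stand 13 mm farther back than shut.
Start: joints at [-1.305, 0.241, 0.005, 1.335, 0, 1.571], TCP at [0.131, -0.482, 0.213] pointing down, gripper open.
Joint ranges: [-2.72, 2.72], [-1.05, 1.87], [-1.09, 1.28], [-1.99, 2.15], [-1.42, 1.44], [-3.14, 3.14]. Speed limits (rad/s): [2.79, 2.79, 3.14, 3.14, 3.14, 3.14].

INTERFACE

Orientations are given as a unit quaternion [x, y, z, w].
In Python, from workcell import telemetry, cams, workorder gives the robot as it stands. The module is installed in compiled form; this text tells all that it offers.
- The arm moves only by the tool apply_moves, never from a script. Its argument "moves" is a list that holds one entry, the list of rows, each a list of 4 numbers: the shift along the tool's x, y, z in mm, then the turn about the tool's z in degrees. A call has exactly 10 rows; each row shifts and turns the pose as measured when the row begins, along the tool's axes as they then stand; what a row does not reach is not made up. A row lasts 1/10 s, in which the tool goes at most 50 mm and 8.59 degrees, less where a joint would pass 70% of its speed; a pose out of reach is approached as far as the arm can. A call with a gripper value outside its range is refused whole. "hand" is the gripper's target within -1 to 1 (fully open at 1, half-way at 0, shut at -1), set as the call begins (left out, the last holds). The fingers move at their own pace and stop on an object; the grip force is fixed at half the most. Time passes only in rows, so rows that do not move let the fingers close, or fill a call up. It gives the time, the measured TCP pose, the force and the opening at its end, in the units of the state.
- telemetry.get_obs(): the state, without advancing time (a new reading comes with each control period).
- cams.camera(name): name is "side" or "top"; returns a dict with "color" (480x640x3 uint8, red, green, blue), "fovy" (degrees; the focal length in pixels is half the picture's height over the tangent of half this angle, whatever the lens; pixels are square), "cx", "cy" (the principal point, pixels), "camera_from_world" (4x4, takes a point from world to camera coordinates). Camera axes: x right, y down, z forward; pixel columns grow to the right and rows downward; lengths in m; the calibration is good to about 2 mm. A picture is of the moment at which its call begins. There is no depth.
- workorder.job_done(): hands the job in, once; it reports no verdict.
The state is a dict: "clock": time; "joint_pos": joint angles; "joint_vel": joint speeds; "tau": joint torques, N m; "eef_pos": TCP position; "tool_rot": TCP orientation; "ft_force": force on the tool from outside, world axes, zero at the start; "ft_torque": the same for the moment, N m; "grip_width": finger opening in m.
Only numpy, scipy, OpenCV 4.12 (cv2) and the standard library are available. Lean on these libraries where they do the work, as an engineer would, in place of code of your own. Each camera call takes 0.05 s, during which the arm holds its last target. There are 200 camera calls.

TASK

Pick up the pocket thermometer, point it squarely at the round boss on the lantern's side from about 10 cm away and hold it steady for two seconds, then lay it gently back down flat on the bench and let go. Then take the rear cap by its bar grip, push it down home into the lantern's mouth with its lugs through the notches, turn it clockwise half-way to the lock (bar in line with the half-way ribs, before the latch clicks) and finish there, still gripping the cap so that I can check the seal. Leave the other things on the bench where they are.

Things in the scene. Friction and masses are not known exactly. Their poses are not given: they have to be found in the camera images.
- lantern: Stage lantern: dark steel drum 120 mm across, 150 mm high, standing nose down, bolted to the bench, its open rear mouth up. Origin: centre of its underside, z up. The rubber boss is on its -x side, the mouth's two notches on its +x and -x sides. Yoke arms at its +y and -y sides reach 75 mm from the axis, up to z = 90 mm.
- lantern_mouth (a point): Centre of the mouth, level with its rim, 150 mm above the bench; axes as the lantern's. The aluminium ledge (5 mm thick, top flush with the rim, inner radius 30 mm) has two notches 17 mm wide, open to radius 41 mm, at +x and -x. Below it is a chamber of radius 41 mm, 32 mm deep in all. Stops below the ledge block turning anticlockwise beyond 6 degrees.
- lantern_notch (a point): On the rim at the lantern's +x, 53 mm from the axis, 150 mm above the bench: a low rib 12 mm long marks the notch there; the same at -x.
- lantern_half (a point): The half-way mark: a thin rib 7 mm long on the rim, 55 mm from the axis, 150 mm above the bench, 42 degrees clockwise (seen from above) of the +x notch; a second one lies opposite it, 42 degrees clockwise of the -x notch. The bar of the cap must end up pointing at these two.
- lantern_boss (a point): Centre of the outer face of the round rubber boss (40 mm across) on the lantern's -x side, 62 mm from the drum's axis, 100 mm above the bench; it faces along the lantern's -x, roughly to the robot's right. The thermometer is to be aimed here.
- contact (a joint): Travel of the round spring contact in the middle of the chamber (48 mm across), m: 0 free, with its top 6 mm below the rim; grows as the cap presses it down, to 5 mm with the lugs against the underside of the ledge (4 N) and 8 mm with the flange on the rim (6 N).
- click (a joint): Travel of the sprung latch, m. It sits under a small block on the rim, 66 degrees clockwise of the +x notch. A lug meets it at about 54 degrees of turn, and is past it (the click) at 66; the cap is stopped, locked, at about 84. 0 at rest, 2.5 mm as the lug passes; above 1.5 mm the cap has been turned too far. 1.5 N per mm.
- cap: The rear cap, bare aluminium, about 180 g, upright on the bench. Origin: centre of its underside, z up. Plug 56 mm across, z = 0 to 14 mm, with two round lugs at its foot at +x and -x (13 mm wide, reaching 37 mm from the axis, 6 mm high); flange 92 mm across, z = 14 to 22 mm; bar grip on top. Fits either way round.
- cap_grip (a point): A point in the middle of the cap's bar grip, 45 mm above its underside, on its axis. The bar is 56 mm long (along the cap's x, above the lugs), 14 mm thick (y), and 34 mm high (z = 22 to 56 mm). With the flange on the rim this point is 181 mm above the bench; the lugs pass under the ledge when it is at 184 mm or lower.
- thermometer: Pocket infrared thermometer, 110 g: a dark plastic stick lying on the bench, 140 mm long (x = -75 to +65 mm), 24 mm wide (y), 32 mm high, with a grey round nose 20 mm across reaching x = +80 mm. Origin: on its underside, 5 mm ahead of the stick's middle; z up. It looks straight out of its nose along +x.
- thermometer_nose (a point): Centre of the tip of the thermometer's nose, 80 mm ahead of its origin and 16 mm above its underside. Axes as the thermometer's: it looks along +x.
- cover: Bystander: plain aluminium dust cover, a disc 92 mm across and 12 mm thick with a round knob (26 mm across, to 46 mm high), no bar and no lugs. Origin: centre of its underside.
- tape_roll: Bystander: black tape roll lying flat, 100 mm across, 48 mm high. Origin: centre of its underside.
- screwdriver: Bystander: screwdriver lying near the robot. Origin: on its underside.
- wrench: Bystander: steel wrench lying behind, to the left. Origin: on its underside.
- bottle: Bystander: white bottle, 60 mm across, 150 mm high, at the back. Origin: centre of its underside.
- mug: Bystander: white mug, 80 mm across, 90 mm high, to the left of the lantern. Origin: centre of its underside.

How it is judged:
By the outcome, as a careful person would: the job done as asked, in the order asked, and still so for the second after the job is handed in, while the arm keeps its last pose, push and grip.
It also fails if it takes over 58 s, if anything falls off the work surface, if the arm or the gripper's body presses on something with over 40 N, if the wrist force passes 120 N, or if a joint passes its speed limit or range.

## Working session

There is one attempt and no reset: what is moved stays moved. The work goes in short steps, Python scripts to look and compute and a tool call to move; the robot and the scene stay as the last step left them, time stands still between calls to the robot, and variables do not carry over. Pictures are saved under pics/ and viewed, about 8 in all and at most 12, crops included, and the job is handed in when it is done.

Besides the shell and the picture viewer there is one more tool, called by a JSON object that holds its "name" and its "arguments", one argument or row to a line. apply_moves: Moves the arm, as the interface text tells. Its arguments: {"type":"object","properties":{"moves":{"type":"array"},"hand":{"type":"number"}},"required":["moves"]}

```bash
mkdir -p pics
python3 - <<'E'
from workcell import telemetry, cams
import cv2,numpy as np
for n in("side","top"):
    c=cams.camera(n); cv2.imwrite(f"pics/{n}0.png",c["color"][:,:,::-1]); print(n,c["fovy"],c["cx"],c["cy"]);print(np.round(c["camera_from_world"],4).tolist())
o=telemetry.get_obs(); print({k:np.round(v,3).tolist() for k,v in o.items()})
E
```

```text
side 44.55087488595426 313.2527484077742 244.60036758239457
[[-0.7107, -0.7035, 0.0002, 0.4116], [-0.3389, 0.3422, -0.8764, 0.2972], [0.6165, -0.6229, -0.4816, 0.952], [0.0, 0.0, 0.0, 1.0]]
top 45.8339356252835 322.5319931448918 247.95405882132502
[[-0.0151, -0.9998, -0.0101, 0.0129], [-0.9839, 0.0167, -0.178, 0.567], [0.1781, 0.0073, -0.984, 1.2846], [0.0, 0.0, 0.0, 1.0]]
{'clock': 0.1, 'joint_pos': [-1.305, 0.241, 0.004, 1.335, 0.0, 1.571], 'joint_vel': [-0.0, -0.001, 0.002, -0.003, -0.002, -0.001], 'tau': [0.0, -37.314, 25.301, 0.011, -0.0, -0.0], 'eef_pos': [0.131, -0.482, 0.212], 'tool_rot': [0.795, -0.607, -0.001, -0.001], 'ft_force': [0.242, 0.229, -0.142], 'ft_torque': [-0.029, -0.027, -0.06], 'grip_width': 0.085}
```

View pics/top0.png

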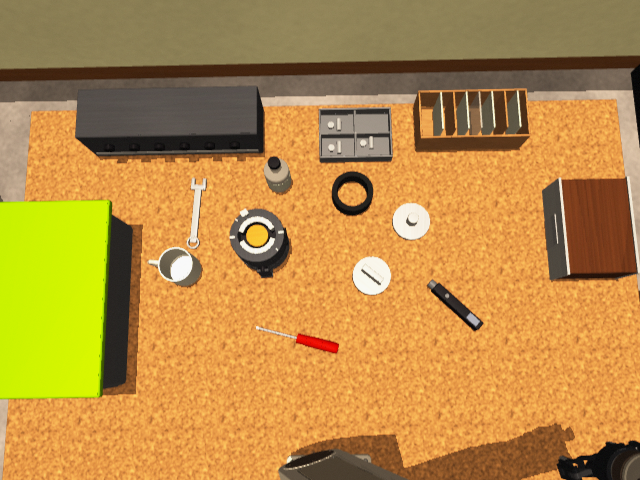

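View pics/side0.png

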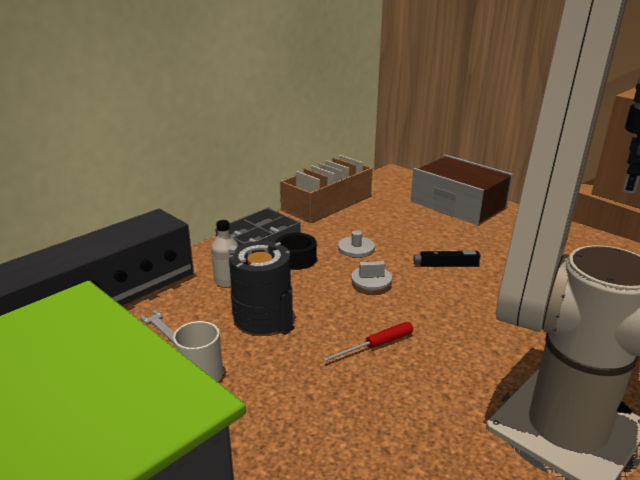

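The top view shows the lantern at about (259,237), the cap at (372,275), and the thermometer from its nose at about (433,286) to its tail at (478,325). The cover is at (411,221). The side view agrees, with the small grey nose on the left at (418,260). Next I'll zoom in to measure.

```bash
cat > h.py <<'E'
import numpy as np,cv2
from workcell import telemetry,cams
def cast(c,u,v,z):
    T=np.array(c["camera_from_world"]);R,t=T[:3,:3],T[:3,3]
    f=240/np.tan(np.radians(c["fovy"])/2); o=-R.T@t
    d=R.T@np.array([(u-c["cx"])/f,(v-c["cy"])/f,1.0]); return o+d*(z-o[2])/d[2]
def proj(c,p):
    T=np.array(c["camera_from_world"]);f=240/np.tan(np.radians(c["fovy"])/2)
    q=T[:3,:3]@np.asarray(p,float)+T[:3,3]; return np.array([c["cx"]+f*q[0]/q[2],c["cy"]+f*q[1]/q[2]])
def crop(img,u0,v0,w,h,s):
    return cv2.resize(np.ascontiguousarray(img[v0:v0+h,u0:u0+w,::-1]),None,fx=s,fy=s,interpolation=cv2.INTER_CUBIC)
E
python3 - <<'E'
from h import *
i=cv2.imread("pics/top0.png")[:,:,::-1]
a=crop(i,220,195,80,90,5); b=crop(i,340,245,80,60,5)[:300]; d=crop(i,415,270,80,65,5)
out=np.zeros((600,800,3),np.uint8); out[:450,:400]=a; out[:300,400:]=b; out[300:600,400:]=d[:300]
cv2.imwrite("pics/z0.png",out)
c=cams.camera("top"); g=c["color"].astype(int); hsv=cv2.cvtColor(c["color"],cv2.COLOR_RGB2HSV)
def comp(m,box,n):
    u,v,w,h=box; k=np.zeros(m.shape,np.uint8);k[v:v+h,u:u+w]=m[v:v+h,u:u+w]
    N,l,s,ce=cv2.connectedComponentsWithStats(k); j=1+np.argmax(s[1:,4]); print(n,s[j],ce[j].round(1)); return l==j
cap=comp((hsv[...,1]<60)&(hsv[...,2]>120),(345,250,55,50),"cap")
th=comp((hsv[...,2]<90)|(hsv[...,1]<60),(420,275,70,60),"therm")
ys,xs=np.nonzero(th); print(cv2.minAreaRect(np.c_[xs,ys].astype(np.float32)))
for P in [(428,283),(433,286),(478,325)]: print(P,cast(c,*P,0.016).round(3))
E
```

```text
cap [ 353  257   38   38 1107] [371.3 275.2]
therm [428 280  55  51 763] [455.2 305.3]
((454.3868713378906, 304.62445068359375), (66.79639434814453, 11.9735746383667), 42.273685455322266)
(428, 283) [ 0.484 -0.246  0.016]
(433, 286) [ 0.477 -0.258  0.016]
(478, 325) [ 0.383 -0.359  0.016]
```

View pics/z0.png

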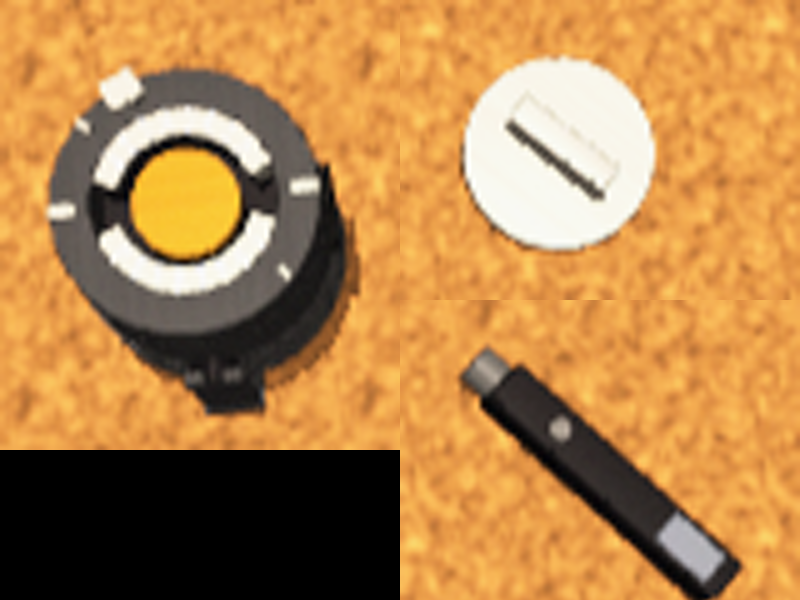

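The crop shows the lantern's notch ribs at top-view pixels of about (232,237) and (280.5,232). Its half ribs are at (236.5,220) and (277,249), with the latch block at the upper left. The cap's bar runs from upper left to lower right. The thermometer's nose is at the upper left, with the button at about (447,295.5) and the display at (473,319).

Run:
```python
from h import *
c=cams.camera("top"); s=cams.camera("side")
def P(U,V,u0,v0,z): return cast(c,(U+.5)/5-.5+u0,(V+.5)/5-.5+v0,z)
ang=lambda d:np.degrees(np.arctan2(d[1],d[0]))
L=lambda U,V:P(U,V,220,195,.150)
nl,nr,hl,hr=L(62,211),L(303,186),L(83,126),L(285,271)
print("notch",nl,nr,"mid",(nl+nr)/2,np.linalg.norm(nl-nr),ang(nl-nr))
print("half",hl,hr,(hl+hr)/2,np.linalg.norm(hl-hr),ang(hl-hr))
g=c["color"]; hsv=cv2.cvtColor(g,cv2.COLOR_RGB2HSV)
m=((hsv[...,1]>190)&(hsv[...,2]>180)).astype(np.uint8);k=np.zeros_like(m);k[215:255,240:275]=m[215:255,240:275]
N,l,st,ce=cv2.connectedComponentsWithStats(k);j=1+np.argmax(st[1:,4]);print("contact",st[j],cast(c,*ce[j],.144))
C=lambda U,V:P(U-400,V,340,245,.056)
q=[C(525,92),C(620,162),C(605,190),C(510,122)]
print("bar",np.mean(q,0),ang((q[1]-q[0]+q[2]-q[3])),[np.linalg.norm(q[1]-q[0]),np.linalg.norm(q[1]-q[2])])
print("flange",cast(c,371.3,275.0,.022))
T=lambda U,V,z:P(U-400,V-300,415,270,z)
b,d=T(560,429,.032),T(690,548,.032);n=T(474,365,.018)
print("btn",b,"disp",d,ang(b-d),"nose",n, ang(n-d))
# side view: thermometer, lantern contact
hs=cv2.cvtColor(s["color"],cv2.COLOR_RGB2HSV)
m=((hs[...,1]>150)&(hs[...,2]>150)&(hs[...,0]>15)).astype(np.uint8);k=np.zeros_like(m);k[245:275,240:285]=m[245:275,240:285]
ys,xs=np.nonzero(k);print("side contact",xs.mean(),ys.mean())
for p in [(nl+nr)/2,np.mean(q,0),n,b]: print(proj(s,p).round(1))
```

```text
notch [0.57731758 0.20065149 0.15      ] [0.58666394 0.09516588 0.15      ] mid [0.58199076 0.14790869 0.15      ] 0.10589886388490335 95.06336667750386
half [0.61528733 0.19191016 0.15      ] [0.54900058 0.10307687 0.15      ] [0.58214395 0.14749352 0.15      ] 0.11083900709622987 53.269971836962384
contact [246 225  22  21 367] [0.58161782 0.14761533 0.144     ]
bar [ 0.50537848 -0.11156923  0.056     ] -127.47392541704775 [np.float64(0.05463068934733554), np.float64(0.014896462647437717)]
flange [ 0.50491807 -0.1111135   0.022     ]
btn [ 0.45250439 -0.28532617  0.032     ] disp [ 0.39612221 -0.3427051   0.032     ] 45.501998075241 nose [ 0.48494042 -0.24905372  0.018     ] 46.517268792528284
side contact 259.1111111111111 256.8201058201058
[259.1 254.4]
[372. 262.]
[414.8 258. ]
[435.5 252.3]
```

```bash
cat >> h.py <<'E'
def yaw(o):
    x,y,z,w=o["tool_rot"]; return np.degrees(np.arctan2(2*(x*y+z*w),1-2*(y*y+z*z)))
def st():
    o=telemetry.get_obs(); print("t",round(o["clock"],2),"p",np.round(o["eef_pos"],4),"yaw",round(yaw(o),2),"F",np.round(o["ft_force"],1),"M",np.round(o["ft_torque"],2),"w",round(o["grip_width"],4),"j",np.round(o["joint_pos"],2)); return o
def plan(p,y,n=10):
    o=st(); dy=(y-yaw(o)+180)%360-180; d=(np.array(p)-o["eef_pos"])*1000/n
    for k in range(n):
        a=np.radians(yaw(o)+dy*k/n); print([round(d@np.array(v),1) for v in ([np.cos(a),np.sin(a),0],[np.sin(a),-np.cos(a),0],[0,0,-1])]+[round(-dy/n,2)])
E
python3 -c "
from h import *
plan([.430,-.307,.10],-44)"
```

```text
t 0.25 p [ 0.1312 -0.4821  0.2129] yaw -74.77 F [0.9 0.4 0. ] M [-0.05 -0.03 -0.01] w 0.0857 j [-1.31  0.24  0.    1.34 -0.    1.57]
[np.float64(-9.0), np.float64(-33.4), np.float64(11.3), np.float64(-3.08)]
[np.float64(-7.2), np.float64(-33.9), np.float64(11.3), np.float64(-3.08)]
[np.float64(-5.4), np.float64(-34.2), np.float64(11.3), np.float64(-3.08)]
[np.float64(-3.6), np.float64(-34.4), np.float64(11.3), np.float64(-3.08)]
[np.float64(-1.7), np.float64(-34.6), np.float64(11.3), np.float64(-3.08)]
[np.float64(0.1), np.float64(-34.6), np.float64(11.3), np.float64(-3.08)]
[np.float64(2.0), np.float64(-34.6), np.float64(11.3), np.float64(-3.08)]
[np.float64(3.9), np.float64(-34.4), np.float64(11.3), np.float64(-3.08)]
[np.float64(5.7), np.float64(-34.2), np.float64(11.3), np.float64(-3.08)]
[np.float64(7.5), np.float64(-33.8), np.float64(11.3), np.float64(-3.08)]
```

{"name": "apply_moves", "arguments": {
  "moves": [
    [[-9,-33.5,11,-3],[-7,-34,11,-3],[-5.5,-34,11,-3],[-3.5,-34.5,11,-3],[-2,-34.5,11,-3],[0,-34.5,11,-3],[2,-34.5,11,-3],[4,-34.5,11,-3],[5.5,-34,11,-3],[7.5,-34,11,-3]]
  ],
  "hand": 1
}}

```text
clock: 1.25
eef_pos: [0.4375, -0.3053, 0.0995]
tool_rot: [0.927, -0.376, 0.001, 0.002]
ft_force: [0.7, -0.2, 0.1]
grip_width: 0.0852
```

Run:
```python
from h import *
for n in("top","side"):
    c=cams.camera(n); cv2.imwrite(f"pics/{n}1.png",c["color"][:,:,::-1])
    u,v=proj(c,[.43,-.307,.03]).astype(int); print(n,u,v)
    im=crop(c["color"],u-40,v-45,80,90,5); cv2.imwrite(f"pics/z1{n}.png",im)
a=np.hstack([cv2.imread("pics/z1top.png"),cv2.imread("pics/z1side.png")]); cv2.imwrite("pics/z1.png",a)
plan([.430,-.307,.022],-44,3)
```

```text
top 456 304
side 448 253
t 1.35 p [ 0.4389 -0.3034  0.0981] yaw -43.96 F [-0.3 -0.1  0.3] M [-0.02  0.01 -0.02] w 0.0855 j [-0.6   0.38 -0.11  1.08 -0.    1.73]
[np.float64(-1.3), np.float64(2.9), np.float64(25.4), np.float64(0.01)]
[np.float64(-1.3), np.float64(2.9), np.float64(25.4), np.float64(0.01)]
[np.float64(-1.3), np.float64(2.9), np.float64(25.4), np.float64(0.01)]
```

View pics/z1.png

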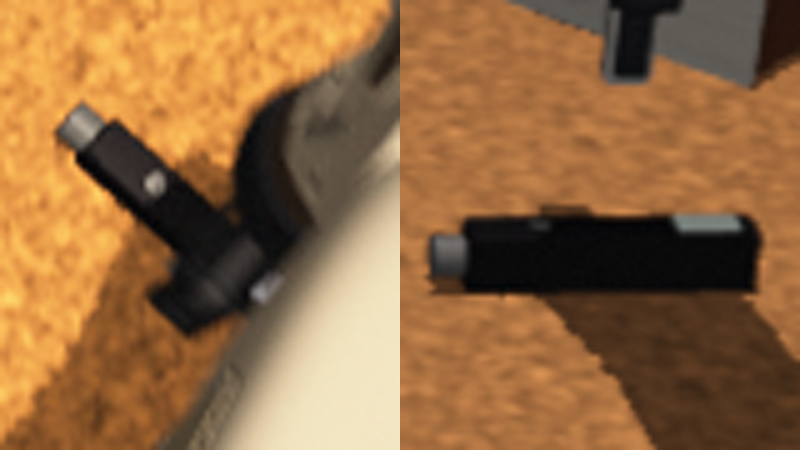

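The close look confirms the thermometer's line. In the side view its nose tip is at about (414,259), against a prediction of (415,258), and the fingers straddle the body. I'll descend now.

{"name": "apply_moves", "arguments": {
  "moves": [
    [[-1.5,3,16,0],[-1.5,3,16,0],[-1,3,16,0],[0,0,14,0],[0,0,8,0],[0,0,4,0],[0,0,0,0],[0,0,0,0],[0,0,0,0],[0,0,0,0]]
  ]
}}

```text
clock: 2.35
eef_pos: [0.4292, -0.3098, 0.0242]
tool_rot: [0.927, -0.375, 0.002, 0.003]
ft_force: [0.2, -1.1, 0.4]
grip_width: 0.0855
```

```bash
python3 -c "
from h import *
plan([.430,-.307,.022],-44,1)"
```

```text
t 2.35 p [ 0.4292 -0.3098  0.0242] yaw -44.07 F [ 0.2 -1.1  0.4] M [ 0.03 -0.   -0.02] w 0.0855 j [-0.62  0.45 -0.22  0.9  -0.    1.72]
[np.float64(-1.4), np.float64(-2.5), np.float64(2.2), np.float64(-0.07)]
```

{"name": "apply_moves", "arguments": {
  "moves": [
    [[0,0,2,0],[0,0,0,0],[0,0,0,0],[0,0,0,0],[0,0,0,0],[0,0,0,0],[0,0,0,0],[0,0,0,0],[0,0,0,0],[0,0,0,0]]
  ],
  "hand": -1
}}

```text
clock: 3.35
eef_pos: [0.43, -0.3101, 0.023]
tool_rot: [0.927, -0.375, 0.003, 0.003]
ft_force: [0.4, -0.0, -0.2]
grip_width: -0.0002
```

Run:
```python
from h import *
c=cams.camera("side"); cv2.imwrite("pics/side2.png",c["color"][:,:,::-1])
u,v=414,259
hsv=cv2.cvtColor(c["color"],cv2.COLOR_RGB2HSV); print(hsv[255:264,408:424,1].tolist()[4])
plan([.435,-.302,.116],-44,5)
```

```text
[160, 159, 160, 160, 159, 148, 31, 7, 12, 12, 12, 15, 14, 14, 20, 28]
t 3.4 p [ 0.43   -0.3101  0.023 ] yaw -44.05 F [-0.4  0.1  0.5] M [ 0.07  0.06 -0.01] w -0.0001 j [-0.62  0.45 -0.22  0.89 -0.    1.72]
[np.float64(-0.4), np.float64(-1.9), np.float64(-18.6), np.float64(-0.01)]
[np.float64(-0.4), np.float64(-1.9), np.float64(-18.6), np.float64(-0.01)]
[np.float64(-0.4), np.float64(-1.9), np.float64(-18.6), np.float64(-0.01)]
[np.float64(-0.4), np.float64(-1.9), np.float64(-18.6), np.float64(-0.01)]
[np.float64(-0.4), np.float64(-1.9), np.float64(-18.6), np.float64(-0.01)]
```

The grip width reads about 0, so the jaws shut without holding the thermometer. I'll look at both views.

Run:
```python
from h import *
ims=[]
for n in("top","side"):
    c=cams.camera(n); u,v=proj(c,[.43,-.307,.03]).astype(int)
    ims.append(crop(c["color"],u-50,v-50,100,100,4))
cv2.imwrite("pics/z2.png",np.hstack(ims)); st()
```

```text
t 3.5 p [ 0.4301 -0.3101  0.0231] yaw -44.05 F [-0.3  0.4 -0.1] M [ 0.08 -0.04 -0.01] w 0.0002 j [-0.62  0.45 -0.22  0.89 -0.    1.72]
```

View pics/z2.png

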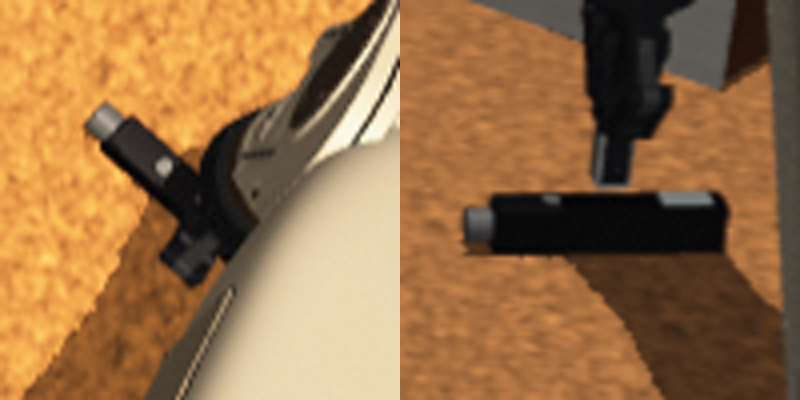

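Run:
```python
from h import *
ims=[]
o=st()
for n in("top","side"):
    c=cams.camera(n); u,v=proj(c,[.43,-.307,.03]).astype(int)
    p=o["eef_pos"]
    for dz in(-.017,0,.03,.06): print(n,dz,proj(c,p+[0,0,dz]).round(1))
    w=60;im=crop(c["color"],u-50,v-75,100,150,4)
    for dz in(-.017,0,.03,.06):
        q=(proj(c,p+[0,0,dz])-[u-50,v-75]+.5)*4-.5
        cv2.circle(im,tuple(int(t) for t in q),4,(0,0,255) if dz<0 else (0,255,0),-1)
    ims.append(np.clip(im.astype(float)*1.6,0,255).astype(np.uint8))
cv2.imwrite("pics/z3.png",np.hstack(ims))
```

```text
t 3.5 p [ 0.4301 -0.3101  0.0231] yaw -44.05 F [-0.3  0.4 -0.1] M [ 0.08 -0.04 -0.01] w 0.0002 j [-0.62  0.45 -0.22  0.89 -0.    1.72]
top -0.017 [455.3 305.7]
top 0 [456.9 305.1]
top 0.03 [459.8 304.1]
top 0.06 [462.8 303. ]
side -0.017 [448.2 261.3]
side 0 [449.  255.1]
side 0.03 [450.4 244.1]
side 0.06 [451.8 232.9]
```

View pics/z3.png

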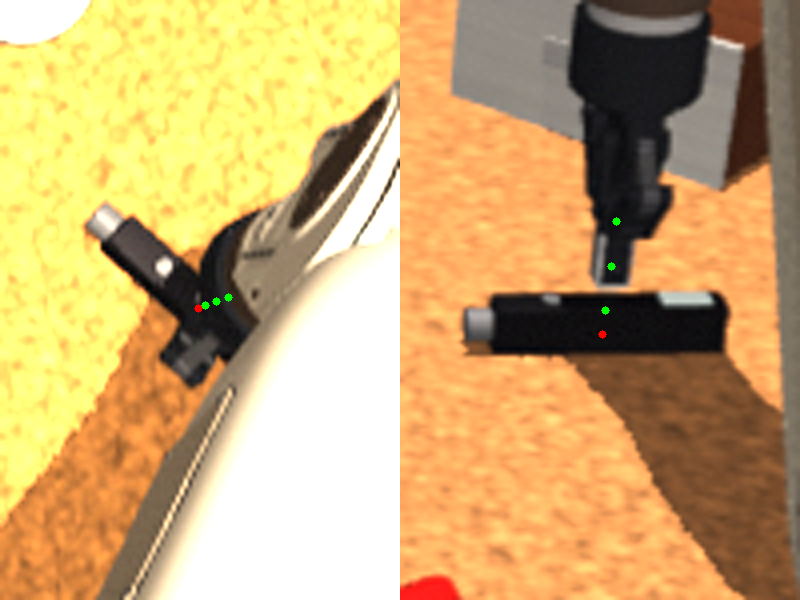

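The closed fingertips appear in side view at about crop (610,285), just above the thermometer's top. The pose reading puts them at crop y=335, so I'll check whether the tips are really higher than TCP−17 mm, using the earlier picture as well.

Run:
```python
from h import *
c=cams.camera("side");t=cams.camera("top")
for p,y in(([.4389,-.3034,.0981],-44),([.4301,-.3101,.0231],-44)):
  for s in(-.043,0,.043):
    a=np.radians(y);q=np.array(p)+[s*np.cos(a),s*np.sin(a),0]
    print(p,s,[(dz,proj(c,q+[0,0,dz]).round(0).tolist(),proj(t,q+[0,0,dz]).round(0).tolist()) for dz in(-.017,-.004,.02)])
a=cv2.imread("pics/side1.png")[140:260,390:510]; b=cv2.imread("pics/side2.png")[140:260,390:510]
cv2.imwrite("pics/z4.png",np.clip(cv2.resize(np.hstack([a,b]),None,fx=3.3,fy=3.3,interpolation=2)*1.6,0,255).astype(np.uint8))
```

```text
[0.4389, -0.3034, 0.0981] -0.043 [(-0.017, [451.0, 242.0], [447.0, 313.0]), (-0.004, [452.0, 237.0], [448.0, 313.0]), (0.02, [453.0, 228.0], [450.0, 312.0])]
[0.4389, -0.3034, 0.0981] 0 [(-0.017, [447.0, 233.0], [459.0, 299.0]), (-0.004, [448.0, 228.0], [461.0, 299.0]), (0.02, [449.0, 219.0], [463.0, 298.0])]
[0.4389, -0.3034, 0.0981] 0.043 [(-0.017, [443.0, 225.0], [472.0, 285.0]), (-0.004, [444.0, 220.0], [473.0, 285.0]), (0.02, [445.0, 211.0], [476.0, 283.0])]
[0.4301, -0.3101, 0.0231] -0.043 [(-0.017, [452.0, 271.0], [443.0, 319.0]), (-0.004, [453.0, 266.0], [445.0, 319.0]), (0.02, [454.0, 257.0], [447.0, 318.0])]
[0.4301, -0.3101, 0.0231] 0 [(-0.017, [448.0, 261.0], [455.0, 306.0]), (-0.004, [449.0, 257.0], [457.0, 305.0]), (0.02, [450.0, 248.0], [459.0, 304.0])]
[0.4301, -0.3101, 0.0231] 0.043 [(-0.017, [444.0, 252.0], [467.0, 293.0]), (-0.004, [445.0, 248.0], [468.0, 292.0]), (0.02, [446.0, 239.0], [471.0, 291.0])]
```

View pics/z4.png

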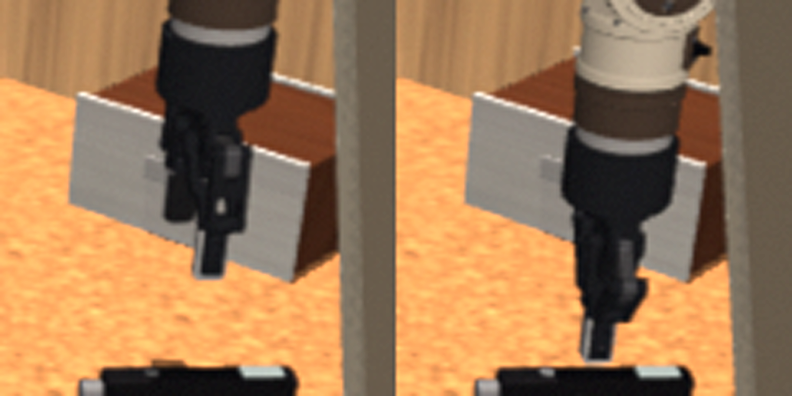

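Both the open and closed views put the fingertips about 34 mm higher than the reading (12–13 px above prediction), with no sideways error. That also explains the missed grasp. I'll treat the z reading as about 34 mm low, open, and go down carefully watching the force.

{"name": "apply_moves", "arguments": {
  "moves": [
    [[-2,-2,0,0],[0,0,0,0],[0,0,0,0],[0,0,0,0],[0,0,0,0],[0,0,8,0],[0,0,8,0],[0,0,8,0],[0,0,5,0],[0,0,2,0]]
  ],
  "hand": 1
}}

```text
clock: 4.7
eef_pos: [0.4298, -0.3071, -0.0111]
tool_rot: [0.927, -0.375, 0.002, 0.003]
ft_force: [0.1, -0.5, -0.2]
grip_width: 0.0856
```

Run:
```python
from h import *
st(); c=cams.camera("side"); im=c["color"][200:290,390:510]
cv2.imwrite("pics/z5.png",np.clip(crop(c["color"],390,180,120,110,5)*1.6,0,255).astype(np.uint8))
```

```text
t 4.7 p [ 0.4298 -0.3071 -0.0111] yaw -44.05 F [ 0.1 -0.5 -0.2] M [0.03 0.03 0.04] w 0.0856 j [-0.62  0.5  -0.26  0.81 -0.    1.72]
```

View pics/z5.png

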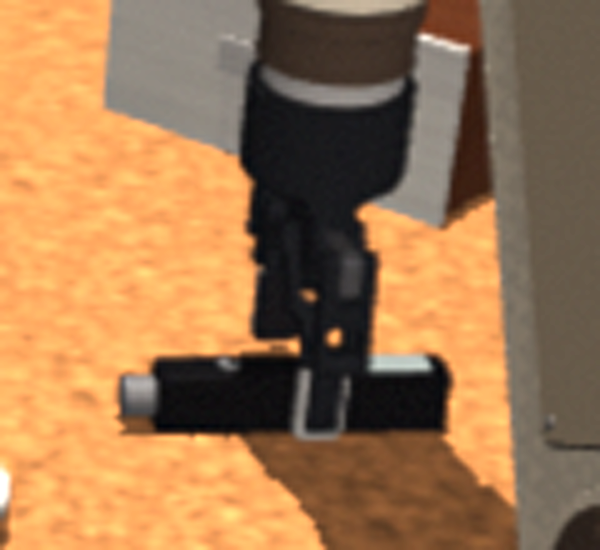

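The fingers now straddle the body with no contact force, at a reading of z=−0.011, which confirms the offset. The near tip is at about pixel (453,267), so roughly 16 mm above the bench. Closing now.

{"name": "apply_moves", "arguments": {
  "moves": [
    [[0,0,0,0],[0,0,0,0],[0,0,0,0],[0,0,0,0],[0,0,0,0],[0,0,0,0],[0,0,0,0],[0,0,0,0],[0,0,-10,0],[0,0,-15,0]]
  ],
  "hand": -1
}}

```text
clock: 5.75
eef_pos: [0.428, -0.3057, 0.0133]
tool_rot: [0.927, -0.375, 0.0, 0.002]
ft_force: [-0.5, 0.3, -0.5]
grip_width: 0.0228
```

Run:
```python
from h import *
plan([.6039,-.0932,.075],5.2-0.9,12)
```

```text
t 5.75 p [ 0.428  -0.3057  0.0133] yaw -44.05 F [-0.5  0.3 -0.5] M [ 0.04 -0.04 -0.  ] w 0.0228 j [-0.62  0.46 -0.23  0.87 -0.    1.72]
[np.float64(-1.8), np.float64(-22.9), np.float64(-5.1), np.float64(-4.03)]
[np.float64(-0.2), np.float64(-23.0), np.float64(-5.1), np.float64(-4.03)]
[np.float64(1.5), np.float64(-22.9), np.float64(-5.1), np.float64(-4.03)]
[np.float64(3.1), np.float64(-22.8), np.float64(-5.1), np.float64(-4.03)]
[np.float64(4.7), np.float64(-22.5), np.float64(-5.1), np.float64(-4.03)]
[np.float64(6.2), np.float64(-22.1), np.float64(-5.1), np.float64(-4.03)]
[np.float64(7.8), np.float64(-21.6), np.float64(-5.1), np.float64(-4.03)]
[np.float64(9.3), np.float64(-21.0), np.float64(-5.1), np.float64(-4.03)]
[np.float64(10.7), np.float64(-20.3), np.float64(-5.1), np.float64(-4.03)]
[np.float64(12.1), np.float64(-19.5), np.float64(-5.1), np.float64(-4.03)]
[np.float64(13.5), np.float64(-18.6), np.float64(-5.1), np.float64(-4.03)]
[np.float64(14.7), np.float64(-17.6), np.float64(-5.1), np.float64(-4.03)]
```

Gripped, at a width of 22.8 mm. I'll lift first, then swing toward the aiming pose.

{"name": "apply_moves", "arguments": {
  "moves": [
    [[0,0,-20,0],[0,0,-20,0],[0,0,-18,0],[-2,-23,0,-4],[0,-23,0,-4],[1.5,-23,0,-4],[3,-23,0,-4],[4.5,-22.5,0,-4],[6,-22,0,-4],[8,-21.5,0,-4]]
  ]
}}

```text
clock: 6.75
eef_pos: [0.534, -0.1805, 0.083]
tool_rot: [0.991, -0.133, 0.004, 0.004]
ft_force: [0.1, 0.4, -1.6]
grip_width: 0.0229
```

Run:
```python
from h import *
plan([.6039,-.0932,.073],5.2,6)
```

```text
t 6.75 p [ 0.534  -0.1805  0.083 ] yaw -15.34 F [ 0.1  0.4 -1.6] M [ 0.02 -0.02  0.03] w 0.0229 j [-0.32  0.44 -0.05  1.06 -0.01  1.52]
[np.float64(7.4), np.float64(-17.1), np.float64(1.7), np.float64(-3.42)]
[np.float64(8.4), np.float64(-16.6), np.float64(1.7), np.float64(-3.42)]
[np.float64(9.4), np.float64(-16.1), np.float64(1.7), np.float64(-3.42)]
[np.float64(10.3), np.float64(-15.5), np.float64(1.7), np.float64(-3.42)]
[np.float64(11.2), np.float64(-14.9), np.float64(1.7), np.float64(-3.42)]
[np.float64(12.1), np.float64(-14.2), np.float64(1.7), np.float64(-3.42)]
```

{"name": "apply_moves", "arguments": {
  "moves": [
    [[7.5,-17,1.5,-3.5],[8.5,-16.5,1.5,-3.5],[9.5,-16,1.5,-3.5],[10.5,-15.5,2,-3.5],[11,-15,2,-3.5],[12,-14,1.5,-3],[0,0,0,0],[0,0,0,0],[0,0,0,0],[0,0,0,0]]
  ]
}}

```text
clock: 7.75
eef_pos: [0.6073, -0.0867, 0.0772]
tool_rot: [0.998, 0.055, 0.004, 0.005]
ft_force: [0.8, -0.1, -0.9]
grip_width: 0.0231
```

Run:
```python
from h import *
o=st(); a=np.radians(yaw(o)); nz=o["eef_pos"]+[-np.sin(a)*.08,np.cos(a)*.08,.034+.016-.022]
print("nose pred",nz)
for n in("top","side"):
    c=cams.camera(n); print(n,proj(c,nz).round(1)); cv2.imwrite(f"pics/{n}6.png",c["color"][:,:,::-1])
t=cv2.imread("pics/top6.png")[:,:,::-1]; s=cv2.imread("pics/side6.png")[:,:,::-1]
cv2.imwrite("pics/z6.png",np.hstack([crop(t,270,190,100,110,4),crop(s,270,180,100,110,4)]))
```

```text
t 7.75 p [ 0.6073 -0.0867  0.0772] yaw 6.32 F [ 0.8 -0.1 -0.9] M [-0.04  0.02  0.03] w 0.0231 j [-0.14  0.54  0.09  1.11 -0.01  1.32]
nose pred [ 0.5985079  -0.00719833  0.10521825]
top [326.9 230. ]
side [309.3 244.5]
```

View pics/z6.png

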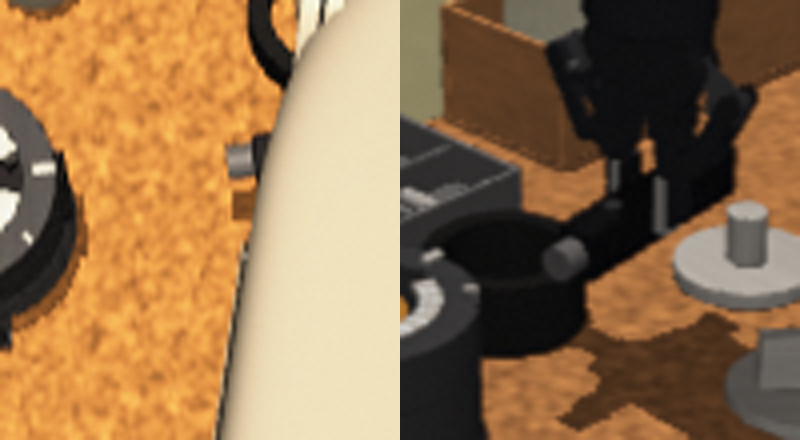

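In the top view the nose tip is at (326.9,230.1), against a prediction of (326.9,230.0). In the side view it is at (310.4,245.1), against (309.3,244.5). The nose is therefore where the reading plus 34 mm puts it, and only a small correction is needed before the hold.

{"name": "apply_moves", "arguments": {
  "moves": [
    [[-2,3,2.5,0.5],[-2,3,2.5,0.6],[0,0,0,0],[0,0,0,0],[0,0,0,0],[0,0,0,0],[0,0,0,0],[0,0,0,0],[0,0,0,0],[0,0,0,0]]
  ]
}}

```text
clock: 8.85
eef_pos: [0.6031, -0.0951, 0.072]
tool_rot: [0.999, 0.043, 0.004, 0.005]
ft_force: [0.1, -0.1, -0.0]
grip_width: 0.0229
```

Run:
```python
from h import *
plan([.6039,-.0932,.072],5.2,1)
```

```text
t 8.85 p [ 0.6031 -0.0951  0.072 ] yaw 4.98 F [ 0.1 -0.1 -0. ] M [-0.04  0.   -0.01] w 0.0229 j [-0.15  0.54  0.07  1.09 -0.01  1.33]
[np.float64(0.9), np.float64(-1.8), np.float64(-0.0), np.float64(-0.22)]
```

{"name": "apply_moves", "arguments": {
  "moves": [
    [[0,0,0,0],[0,0,0,0],[0,0,0,0],[0,0,0,0],[0,0,0,0],[0,0,0,0],[0,0,0,0],[0,0,0,0],[0,0,0,0],[0,0,0,0]]
  ]
}}

```text
clock: 9.85
eef_pos: [0.6032, -0.095, 0.072]
tool_rot: [0.999, 0.044, 0.004, 0.005]
ft_force: [0.1, -0.3, -1.3]
grip_width: 0.023
```

{"name": "apply_moves", "arguments": {
  "moves": [
    [[0,0,0,0],[0,0,0,0],[0,0,0,0],[0,0,0,0],[0,0,0,0],[0,0,0,0],[0,0,0,0],[0,0,0,0],[0,0,0,0],[0,0,0,0]]
  ]
}}

```text
clock: 10.85
eef_pos: [0.6032, -0.095, 0.072]
tool_rot: [0.999, 0.044, 0.004, 0.005]
ft_force: [0.5, 0.4, -0.7]
grip_width: 0.0228
```

{"name": "apply_moves", "arguments": {
  "moves": [
    [[0,0,0,0],[0,0,0,0],[0,0,0,0],[0,0,0,0],[0,0,0,0],[0,0,0,0],[0,0,0,0],[0,0,0,0],[0,0,0,0],[0,0,0,0]]
  ]
}}

```text
clock: 11.85
eef_pos: [0.6032, -0.095, 0.072]
tool_rot: [0.999, 0.044, 0.004, 0.005]
ft_force: [0.3, 0.5, -1.6]
grip_width: 0.0229
```

Run:
```python
from h import *
plan([.455,-.270,.072],-40,11)
```

```text
t 11.85 p [ 0.6032 -0.095   0.072 ] yaw 4.99 F [ 0.3  0.5 -1.6] M [ 0.02  0.04 -0.  ] w 0.0229 j [-0.15  0.54  0.07  1.09 -0.01  1.33]
[np.float64(-14.8), np.float64(14.7), np.float64(0.0), np.float64(4.09)]
[np.float64(-13.7), np.float64(15.7), np.float64(0.0), np.float64(4.09)]
[np.float64(-12.6), np.float64(16.6), np.float64(0.0), np.float64(4.09)]
[np.float64(-11.3), np.float64(17.5), np.float64(0.0), np.float64(4.09)]
[np.float64(-10.1), np.float64(18.3), np.float64(0.0), np.float64(4.09)]
[np.float64(-8.7), np.float64(18.9), np.float64(0.0), np.float64(4.09)]
[np.float64(-7.4), np.float64(19.5), np.float64(0.0), np.float64(4.09)]
[np.float64(-6.0), np.float64(20.0), np.float64(0.0), np.float64(4.09)]
[np.float64(-4.5), np.float64(20.4), np.float64(0.0), np.float64(4.09)]
[np.float64(-3.1), np.float64(20.6), np.float64(0.0), np.float64(4.09)]
[np.float64(-1.6), np.float64(20.8), np.float64(0.0), np.float64(4.09)]
```

{"name": "apply_moves", "arguments": {
  "moves": [
    [[-15,15,-1,4],[-14,16,-1,4],[-12.5,17,0,4],[-11.5,18,0,4],[-10,18.5,0,4],[-9,19,0,4],[-7.5,20,0,4],[-6,20,0,4],[-4.5,21,0,4],[-3,21,0,4]]
  ]
}}

```text
clock: 12.85
eef_pos: [0.4643, -0.2603, 0.0751]
tool_rot: [0.95, -0.311, 0.008, 0.003]
ft_force: [-0.5, 0.1, -1.4]
grip_width: 0.023
```

Run:
```python
from h import *
plan([.430,-.307,.008],-44,5)
```

```text
t 12.85 p [ 0.4643 -0.2603  0.0751] yaw -36.28 F [-0.5  0.1 -1.4] M [-0.01  0.04  0.01] w 0.023 j [-0.51  0.39 -0.16  1.   -0.    1.7 ]
[np.float64(-0.0), np.float64(11.6), np.float64(13.4), np.float64(1.54)]
[np.float64(0.3), np.float64(11.6), np.float64(13.4), np.float64(1.54)]
[np.float64(0.6), np.float64(11.6), np.float64(13.4), np.float64(1.54)]
[np.float64(0.9), np.float64(11.6), np.float64(13.4), np.float64(1.54)]
[np.float64(1.2), np.float64(11.5), np.float64(13.4), np.float64(1.54)]
```

{"name": "apply_moves", "arguments": {
  "moves": [
    [[0,11,13,1.5],[0,11.5,13,1.5],[0.5,11.5,13,1.5],[1,11,13,1.5],[0,5,13,1.5],[0,0,5,0],[0,0,3,0],[0,0,0,0],[0,0,0,0],[0,0,0,0]]
  ]
}}

```text
clock: 13.85
eef_pos: [0.4347, -0.306, 0.0033]
tool_rot: [0.926, -0.377, 0.012, 0.004]
ft_force: [-0.3, -0.1, -1.2]
grip_width: 0.0231
```

Run:
```python
from h import *
plan([.430,-.307,-.0105],-44,1)
```

```text
t 13.85 p [ 0.4347 -0.306   0.0033] yaw -44.32 F [-0.3 -0.1 -1.2] M [ 0.04  0.08 -0.02] w 0.0231 j [-0.61  0.47 -0.26  0.82 -0.    1.73]
[np.float64(-2.7), np.float64(4.0), np.float64(13.8), np.float64(-0.32)]
```

{"name": "apply_moves", "arguments": {
  "moves": [
    [[-1,1.5,3,0],[-1,1,3,0],[0,0,2.5,0],[0,0,2,0],[0,0,1,0],[0,0,1,0],[0,0,0,0],[0,0,0,0],[0,0,0,0],[0,0,0,0]]
  ]
}}

```text
clock: 14.85
eef_pos: [0.4327, -0.3068, -0.0092]
tool_rot: [0.926, -0.377, 0.013, 0.004]
ft_force: [-0.0, 0.3, -1.5]
grip_width: 0.023
```

Run:
```python
from h import *
st()
```

```text
t 14.85 p [ 0.4327 -0.3068 -0.0092] yaw -44.24 F [-0.   0.3 -1.5] M [0.03 0.04 0.06] w 0.023 j [-0.62  0.48 -0.27  0.78 -0.    1.73]
```

{"name": "apply_moves", "arguments": {
  "moves": [
    [[0,0,1,0],[0,0,1,0],[0,0,0.5,0],[0,0,0.5,0],[0,0,0,0],[0,0,0,0],[0,0,0,0],[0,0,0,0],[0,0,0,0],[0,0,0,0]]
  ]
}}

```text
clock: 15.85
eef_pos: [0.433, -0.3069, -0.0103]
tool_rot: [0.926, -0.377, 0.013, 0.004]
ft_force: [-0.8, 0.6, 3.1]
grip_width: 0.0233
```

Run:
```python
from h import *
st()
```

```text
t 15.85 p [ 0.433  -0.3069 -0.0103] yaw -44.25 F [-0.8  0.6  3.1] M [ 0.13  0.32 -0.07] w 0.0233 j [-0.62  0.49 -0.28  0.78 -0.    1.73]
```

The thermometer is resting on the bench (about +3 N). I'll release it and rise.

{"name": "apply_moves", "arguments": {
  "moves": [
    [[0,0,0,0],[0,0,0,0],[0,0,0,0],[0,0,0,0],[0,0,0,0],[0,0,0,0],[0,0,-10,0],[0,0,-20,0],[0,0,-25,0],[0,0,-25,0]]
  ],
  "hand": 1
}}

```text
clock: 16.85
eef_pos: [0.4288, -0.3038, 0.069]
tool_rot: [0.926, -0.377, 0.009, 0.003]
ft_force: [-0.3, -0.3, 0.1]
grip_width: 0.0851
```

Run:
```python
from h import *
plan([.505,-.111,.060],52.5-90,8)
```

```text
t 16.85 p [ 0.4288 -0.3038  0.069 ] yaw -44.24 F [-0.3 -0.3  0.1] M [-0.    0.03  0.02] w 0.0851 j [-0.62  0.38 -0.19  0.98 -0.    1.73]
[np.float64(-10.0), np.float64(-23.9), np.float64(1.1), np.float64(-0.84)]
[np.float64(-9.6), np.float64(-24.1), np.float64(1.1), np.float64(-0.84)]
[np.float64(-9.3), np.float64(-24.2), np.float64(1.1), np.float64(-0.84)]
[np.float64(-8.9), np.float64(-24.3), np.float64(1.1), np.float64(-0.84)]
[np.float64(-8.6), np.float64(-24.5), np.float64(1.1), np.float64(-0.84)]
[np.float64(-8.2), np.float64(-24.6), np.float64(1.1), np.float64(-0.84)]
[np.float64(-7.8), np.float64(-24.7), np.float64(1.1), np.float64(-0.84)]
[np.float64(-7.5), np.float64(-24.8), np.float64(1.1), np.float64(-0.84)]
```

{"name": "apply_moves", "arguments": {
  "moves": [
    [[-10,-24,0,-1],[-9.5,-24,0,-1],[-9.5,-24,1,-1],[-9,-24.5,1,-1],[-8.5,-24.5,1,-1],[-8,-24.5,1,-1],[-8,-24.5,1,-0.5],[-7.5,-20,1,0],[0,0,0,0],[0,0,0,0]]
  ]
}}

```text
clock: 17.85
eef_pos: [0.5091, -0.1115, 0.0756]
tool_rot: [0.946, -0.322, 0.02, 0.005]
ft_force: [-0.3, -0.2, -0.3]
grip_width: 0.0854
```

Run:
```python
from h import *
for n in("top","side"):
    c=cams.camera(n); cv2.imwrite(f"pics/{n}7.png",c["color"][:,:,::-1])
    k=proj(c,[.505,-.111,.045]).round(1); print(n,k)
t=cv2.imread("pics/top7.png")[:,:,::-1]; s=cv2.imread("pics/side7.png")[:,:,::-1]
cv2.imwrite("pics/z7.png",np.clip(np.hstack([crop(t,345,215,145,130,2.75)[:357],crop(s,320,180,145,130,2.75)[:357]])*1.4,0,255).astype(np.uint8))
plan([.505,-.111,.010],52.5-90,3)
```

```text
top [372.  273.7]
side [371.7 266.4]
t 17.95 p [ 0.5089 -0.1121  0.0755] yaw -37.7 F [ 0.4 -0.9 -1. ] M [-0.    0.02  0.02] w 0.0855 j [-0.21  0.35 -0.22  0.96 -0.01  2.02]
[np.float64(-1.3), np.float64(0.5), np.float64(21.8), np.float64(-0.07)]
[np.float64(-1.3), np.float64(0.5), np.float64(21.8), np.float64(-0.07)]
[np.float64(-1.3), np.float64(0.5), np.float64(21.8), np.float64(-0.07)]
```

View pics/z7.png

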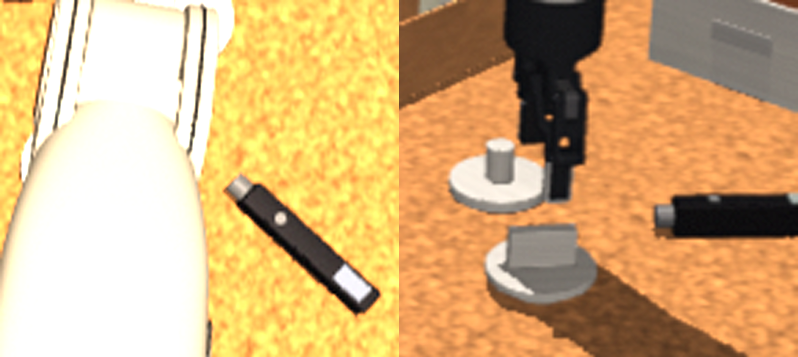

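The picture shows the thermometer lying flat where it was, with nothing else moved, and the fingers above the cap's bar. The tool has drifted to a tilt of about 2.4°. Lifts seemed to reduce this earlier, so I'll test a quick up-and-down move before grasping.

{"name": "apply_moves", "arguments": {
  "moves": [
    [[0,0,-40,0],[0,0,-40,0],[0,0,-40,0],[0,0,0,0],[0,0,0,0],[0,0,0,0],[0,0,0,0],[0,0,0,0],[0,0,0,0],[0,0,0,0]]
  ]
}}

```text
clock: 18.95
eef_pos: [0.4987, -0.1154, 0.1948]
tool_rot: [0.944, -0.328, 0.014, 0.007]
ft_force: [-0.2, 0.0, 0.4]
grip_width: 0.0855
```

```bash
cat >> h.py <<'E'
def tilt(o):
    from scipy.spatial.transform import Rotation as R
    M=R.from_quat(o["tool_rot"]).as_matrix(); z=M[:,2]; print("tilt deg: world",np.degrees(z[:2]).round(2),"tool x/y of down",np.degrees(M.T@[0,0,-1])[:2].round(2))
E
python3 - <<'E'
from h import *
tilt(st()); plan([.505,-.111,.010],52.5-90,10)
E
```

```text
t 18.95 p [ 0.4987 -0.1154  0.1948] yaw -38.34 F [-0.2  0.   0.4] M [0.02 0.01 0.04] w 0.0855 j [-0.22  0.25 -0.03  1.26 -0.02  2.02]
tilt deg: world [ 1.31 -1.25] tool x/y of down [-1.81 -0.17]
t 18.95 p [ 0.4987 -0.1154  0.1948] yaw -38.34 F [-0.2  0.   0.4] M [0.02 0.01 0.04] w 0.0855 j [-0.22  0.25 -0.03  1.26 -0.02  2.02]
[np.float64(0.2), np.float64(-0.7), np.float64(18.5), np.float64(-0.08)]
[np.float64(0.2), np.float64(-0.7), np.float64(18.5), np.float64(-0.08)]
[np.float64(0.2), np.float64(-0.7), np.float64(18.5), np.float64(-0.08)]
[np.float64(0.2), np.float64(-0.7), np.float64(18.5), np.float64(-0.08)]
[np.float64(0.2), np.float64(-0.7), np.float64(18.5), np.float64(-0.08)]
[np.float64(0.2), np.float64(-0.7), np.float64(18.5), np.float64(-0.08)]
[np.float64(0.2), np.float64(-0.7), np.float64(18.5), np.float64(-0.08)]
[np.float64(0.2), np.float64(-0.7), np.float64(18.5), np.float64(-0.08)]
[np.float64(0.2), np.float64(-0.7), np.float64(18.5), np.float64(-0.08)]
[np.float64(0.2), np.float64(-0.7), np.float64(18.5), np.float64(-0.08)]
```

{"name": "apply_moves", "arguments": {
  "moves": [
    [[-1,-2,45,-0.5],[-1.5,-2,45,0],[-1.5,-2,45,0],[0,0,0,0],[0,0,0,0],[0,0,0,0],[0,0,0,0],[0,0,0,0],[0,0,0,0],[0,0,0,0]]
  ]
}}

```text
clock: 19.95
eef_pos: [0.5108, -0.1126, 0.0661]
tool_rot: [0.946, -0.324, 0.024, 0.006]
ft_force: [0.4, 0.5, -0.6]
grip_width: 0.0852
```

Run:
```python
from h import *
tilt(telemetry.get_obs()); plan([.505,-.111,.010],52.5-90,5)
```

```text
tilt deg: world [ 2.34 -1.49] tool x/y of down [-2.76  0.26]
t 19.95 p [ 0.5108 -0.1126  0.0661] yaw -37.79 F [ 0.4  0.5 -0.6] M [0.03 0.02 0.03] w 0.0852 j [-0.21  0.36 -0.23  0.93 -0.02  2.02]
[np.float64(-1.1), np.float64(0.4), np.float64(11.2), np.float64(-0.06)]
[np.float64(-1.1), np.float64(0.4), np.float64(11.2), np.float64(-0.06)]
[np.float64(-1.1), np.float64(0.4), np.float64(11.2), np.float64(-0.06)]
[np.float64(-1.1), np.float64(0.4), np.float64(11.2), np.float64(-0.06)]
[np.float64(-1.1), np.float64(0.4), np.float64(11.2), np.float64(-0.06)]
```

{"name": "apply_moves", "arguments": {
  "moves": [
    [[-1,0.5,7,0],[-1,0.5,7,0],[-1,0.5,7,0],[-1,0.5,7,0],[-1,0,7,0],[-1,0,7,0],[-1,0,7,0],[-1,0,5,0],[0,0,0,0],[0,0,0,0]]
  ]
}}

```text
clock: 20.95
eef_pos: [0.5038, -0.1103, 0.0059]
tool_rot: [0.946, -0.324, 0.022, 0.006]
ft_force: [1.2, 0.4, 0.3]
grip_width: 0.0853
```

Run:
```python
from h import *
tilt(telemetry.get_obs()); plan([.505,-.111,.010],52.5-90,1)
```

```text
tilt deg: world [ 2.2  -1.46] tool x/y of down [-2.64  0.2 ]
t 20.95 p [ 0.5038 -0.1103  0.0059] yaw -37.79 F [1.2 0.4 0.3] M [0.09 0.06 0.03] w 0.0853 j [-0.2   0.43 -0.32  0.78 -0.02  2.02]
[np.float64(1.3), np.float64(-0.2), np.float64(-4.1), np.float64(-0.29)]
```

{"name": "apply_moves", "arguments": {
  "moves": [
    [[1,0,-4,0],[0,0,-1,0],[0,0,0,0],[0,0,0,0],[0,0,0,0],[0,0,0,0],[0,0,0,0],[0,0,0,0],[0,0,0,0],[0,0,0,0]]
  ],
  "hand": -1
}}

```text
clock: 21.95
eef_pos: [0.5054, -0.1105, 0.0137]
tool_rot: [0.946, -0.324, 0.023, 0.005]
ft_force: [-0.4, 1.1, 1.2]
grip_width: 0.0127
```

Run:
```python
from h import *
tilt(st())
```

```text
t 21.95 p [ 0.5054 -0.1105  0.0137] yaw -37.79 F [-0.4  1.1  1.2] M [0.17 0.25 0.02] w 0.0127 j [-0.21  0.42 -0.31  0.8  -0.02  2.02]
tilt deg: world [ 2.36 -1.41] tool x/y of down [-2.73  0.33]
```

Gripped the bar at a width of 12.7 mm. I'll press lightly against the bench to level the tool.

{"name": "apply_moves", "arguments": {
  "moves": [
    [[0,0,3,0],[0,0,3,0],[0,0,3,0],[0,0,3,0],[0,0,3,0],[0,0,3,0],[0,0,3,0],[0,0,3,0],[0,0,0,0],[0,0,0,0]]
  ]
}}

```text
clock: 22.95
eef_pos: [0.5056, -0.1108, 0.0146]
tool_rot: [0.946, -0.323, 0.028, 0.004]
ft_force: [0.3, 0.2, -2.3]
grip_width: 0.013
```

Run:
```python
from h import *
tilt(st()); plan([.530,-.100,.18],-20,6)
```

```text
t 22.95 p [ 0.5056 -0.1108  0.0146] yaw -37.78 F [ 0.3  0.2 -2.3] M [0.03 0.02 0.02] w 0.013 j [-0.21  0.41 -0.32  0.79 -0.01  2.02]
tilt deg: world [ 2.84 -1.46] tool x/y of down [-3.14  0.59]
t 22.95 p [ 0.5056 -0.1108  0.0146] yaw -37.78 F [ 0.3  0.2 -2.3] M [0.03 0.02 0.02] w 0.013 j [-0.21  0.41 -0.32  0.79 -0.01  2.02]
[np.float64(2.1), np.float64(-3.9), np.float64(-27.6), np.float64(-2.96)]
[np.float64(2.3), np.float64(-3.8), np.float64(-27.6), np.float64(-2.96)]
[np.float64(2.5), np.float64(-3.7), np.float64(-27.6), np.float64(-2.96)]
[np.float64(2.7), np.float64(-3.5), np.float64(-27.6), np.float64(-2.96)]
[np.float64(2.9), np.float64(-3.4), np.float64(-27.6), np.float64(-2.96)]
[np.float64(3.0), np.float64(-3.2), np.float64(-27.6), np.float64(-2.96)]
```

Pressing made the tilt grow rather than shrink, so instead I'll lift fast, which reduces it, and later come down slowly.

{"name": "apply_moves", "arguments": {
  "moves": [
    [[0,0,-25,0],[0,0,-45,0],[0,0,-45,0],[0,0,-45,0],[0,0,-45,0],[0,0,-45,0],[0,0,0,0],[0,0,0,0],[0,0,0,0],[0,0,0,0]]
  ]
}}

```text
clock: 23.95
eef_pos: [0.49, -0.1045, 0.2618]
tool_rot: [0.946, -0.324, 0.018, 0.006]
ft_force: [0.3, 0.2, -2.3]
grip_width: 0.0133
```

Run:
```python
from h import *
tilt(telemetry.get_obs()); plan([.582,.1478,.25],5.2,10)
```

```text
tilt deg: world [ 1.76 -1.35] tool x/y of down [-2.22  0.02]
t 23.95 p [ 0.49   -0.1045  0.2618] yaw -37.8 F [ 0.3  0.2 -2.3] M [ 0.02  0.05 -0.03] w 0.0133 j [-0.2   0.2   0.07  1.41 -0.02  2.03]
[np.float64(-8.2), np.float64(-25.6), np.float64(1.2), np.float64(-4.3)]
[np.float64(-6.3), np.float64(-26.1), np.float64(1.2), np.float64(-4.3)]
[np.float64(-4.3), np.float64(-26.5), np.float64(1.2), np.float64(-4.3)]
[np.float64(-2.3), np.float64(-26.8), np.float64(1.2), np.float64(-4.3)]
[np.float64(-0.3), np.float64(-26.9), np.float64(1.2), np.float64(-4.3)]
[np.float64(1.7), np.float64(-26.8), np.float64(1.2), np.float64(-4.3)]
[np.float64(3.8), np.float64(-26.6), np.float64(1.2), np.float64(-4.3)]
[np.float64(5.7), np.float64(-26.2), np.float64(1.2), np.float64(-4.3)]
[np.float64(7.7), np.float64(-25.7), np.float64(1.2), np.float64(-4.3)]
[np.float64(9.6), np.float64(-25.1), np.float64(1.2), np.float64(-4.3)]
```

{"name": "apply_moves", "arguments": {
  "moves": [
    [[-8,-25.5,1,-4.5],[-6.5,-26,1,-4.5],[-4.5,-26.5,1,-4.5],[-2.5,-27,1,-4.5],[-0.5,-27,1,-4.5],[1.5,-27,1,-4.5],[4,-26.5,1,-4.5],[6,-26,1,-4.5],[8,-20,1,-4],[0,0,0,0]]
  ]
}}

```text
clock: 24.95
eef_pos: [0.5611, 0.1254, 0.2253]
tool_rot: [0.999, 0.032, -0.005, 0.014]
ft_force: [-0.8, 0.1, -2.6]
grip_width: 0.013
```

Run:
```python
from h import *
tilt(telemetry.get_obs()); plan([.582,.1478,.175],5.2,10)
```

```text
tilt deg: world [-0.48 -1.59] tool x/y of down [ 0.58 -1.55]
t 24.95 p [0.5611 0.1254 0.2253] yaw 3.65 F [-0.8  0.1 -2.6] M [-0.01  0.01 -0.01] w 0.013 j [ 0.23  0.4   0.26  1.44 -0.02  1.74]
[np.float64(2.2), np.float64(-2.1), np.float64(5.0), np.float64(-0.16)]
[np.float64(2.2), np.float64(-2.1), np.float64(5.0), np.float64(-0.16)]
[np.float64(2.2), np.float64(-2.1), np.float64(5.0), np.float64(-0.16)]
[np.float64(2.2), np.float64(-2.1), np.float64(5.0), np.float64(-0.16)]
[np.float64(2.2), np.float64(-2.1), np.float64(5.0), np.float64(-0.16)]
[np.float64(2.3), np.float64(-2.1), np.float64(5.0), np.float64(-0.16)]
[np.float64(2.3), np.float64(-2.1), np.float64(5.0), np.float64(-0.16)]
[np.float64(2.3), np.float64(-2.1), np.float64(5.0), np.float64(-0.16)]
[np.float64(2.3), np.float64(-2.1), np.float64(5.0), np.float64(-0.16)]
[np.float64(2.3), np.float64(-2.0), np.float64(5.0), np.float64(-0.16)]
```

{"name": "apply_moves", "arguments": {
  "moves": [
    [[3,-3,4,-0.5],[3,-3,4,-0.5],[3,-3,5,-0.5],[3,-3,5,0],[3,-3,5,0],[3,-3,5,0],[3,-3,6,0],[2.5,-2,6,0],[0,0,4,0],[0,0,0,0]]
  ]
}}

```text
clock: 25.95
eef_pos: [0.5815, 0.1473, 0.1719]
tool_rot: [0.999, 0.043, -0.009, 0.015]
ft_force: [-0.6, -0.0, -2.8]
grip_width: 0.0127
```

Run:
```python
from h import *
tilt(telemetry.get_obs()); plan([.5824,.149,.163],5.2,1)
for n in("top","side"):
    c=cams.camera(n); cv2.imwrite(f"pics/{n}8.png",c["color"][:,:,::-1])
t=cv2.imread("pics/top8.png")[:,:,::-1]; s=cv2.imread("pics/side8.png")[:,:,::-1]
cv2.imwrite("pics/z8.png",np.clip(np.hstack([crop(t,210,190,100,100,4),crop(s,210,200,100,100,4)])*1.5,0,255).astype(np.uint8))
```

```text
tilt deg: world [-0.95 -1.77] tool x/y of down [ 1.1  -1.68]
t 25.95 p [0.5815 0.1473 0.1719] yaw 4.95 F [-0.6 -0.  -2.8] M [0.05 0.01 0.  ] w 0.0127 j [ 0.26  0.48  0.24  1.36 -0.03  1.75]
[np.float64(1.1), np.float64(-1.7), np.float64(8.9), np.float64(-0.25)]
```

View pics/z8.png

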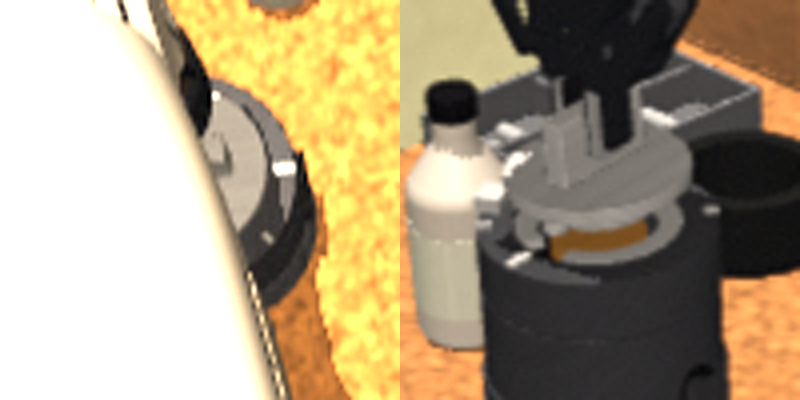

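The side view shows the cap above the mouth with its flange spanning crop x 508–692, and the lugs and bar in line with the notch ribs. In the top view the flange's right edge is at crop (268,~175). I'll check those numbers against the pose.

Run:
```python
from h import *
from scipy.spatial.transform import Rotation as R
o=telemetry.get_obs(); M=R.from_quat(o["tool_rot"]).as_matrix(); p=o["eef_pos"]+[0,0,.034]
fc=p+M@[0,0,.047-.020]  # flange, 20 mm above underside, TCP 47 above
a=np.linspace(0,2*np.pi,180); ring=np.array([fc+M@[.046*np.cos(t),.046*np.sin(t),0] for t in a])
s,t=cams.camera("side"),cams.camera("top")
rs=np.array([proj(s,q) for q in ring]); rt=np.array([proj(t,q) for q in ring])
cr=lambda u,o:(u-o+.5)*4-.5
print("flange",fc,"pred side crop x",400+cr(rs[:,0].min(),210),400+cr(rs[:,0].max(),210),"y",cr(rs[:,1].min(),200),cr(rs[:,1].max(),200),"top right",cr(rt[:,0].max(),210))
uc=p+M@[0,0,.047]; print("underside centre",uc,"lug dirs yaw",yaw(o)+90)
```

```text
flange [0.58133879 0.14647018 0.17970783] pred side crop x 502.61458729052106 693.3249985137384 y 120.39299966645956 213.08212578288772 top right 267.46076802109064
underside centre [0.58102707 0.14585885 0.1597196 ] lug dirs yaw 94.94221959577571
```

The prediction matches within about 1 mm. I'll apply a small correction and lower slowly.

{"name": "apply_moves", "arguments": {
  "moves": [
    [[0.8,-1.3,2,-0.3],[0.8,-1.3,2,0],[0,0,2,0],[0,0,2,0],[0,0,2,0],[0,0,2,0],[0,0,2,0],[0,0,2,0],[0,0,0,0],[0,0,0,0]]
  ]
}}

```text
clock: 27.15
eef_pos: [0.5839, 0.1498, 0.1572]
tool_rot: [0.999, 0.046, -0.007, 0.014]
ft_force: [-0.3, -0.1, -0.6]
grip_width: 0.013
```

Run:
```python
from h import *
tilt(st())
```

```text
t 27.15 p [0.5839 0.1498 0.1572] yaw 5.25 F [-0.3 -0.1 -0.6] M [ 0.06  0.1  -0.02] w 0.013 j [ 0.26  0.49  0.22  1.32 -0.03  1.74]
tilt deg: world [-0.69 -1.69] tool x/y of down [ 0.84 -1.62]
```

{"name": "apply_moves", "arguments": {
  "moves": [
    [[-0.5,0,2,0],[-0.5,0,2,0],[0,0,2,0],[0,0,2,0],[0,0,2,0],[0,0,2,0],[0,0,2,0],[0,0,2,0],[0,0,2,0],[0,0,2,0]]
  ]
}}

```text
clock: 28.15
eef_pos: [0.5839, 0.1496, 0.1504]
tool_rot: [0.999, 0.046, 0.0, 0.012]
ft_force: [-2.4, -1.4, 9.3]
grip_width: 0.0127
```

Run:
```python
from h import *
tilt(st())
```

```text
t 28.15 p [0.5839 0.1496 0.1504] yaw 5.27 F [-2.4 -1.4  9.3] M [-0.07  0.77  0.01] w 0.0127 j [ 0.26  0.48  0.19  1.28 -0.02  1.74]
tilt deg: world [ 0.07 -1.41] tool x/y of down [ 0.06 -1.41]
```

The cap is home: the reading is 0.1504, against the bench grip height of 0.0142 plus 0.136, which is 0.150. The net push is about 11 N, so the flange is on the rim. Now I'll turn clockwise while keeping a light push.

{"name": "apply_moves", "arguments": {
  "moves": [
    [[-0.5,0,2,2],[-0.5,0,2,4],[-0.3,0,2,4],[0,0,2,4],[0,0,2,4],[0,0,2,4],[0,0,2,4],[0,0,2,3],[0,0,1.5,0],[0,0,1.5,0]]
  ]
}}

```text
clock: 29.15
eef_pos: [0.5806, 0.1491, 0.1498]
tool_rot: [0.977, -0.212, 0.009, 0.008]
ft_force: [-3.2, -1.0, 6.4]
grip_width: 0.0131
```

Run:
```python
from h import *
tilt(st())
```

```text
t 29.15 p [0.5806 0.1491 0.1498] yaw -24.53 F [-3.2 -1.   6.4] M [0.01 0.73 0.09] w 0.0131 j [ 0.26  0.46  0.16  1.26 -0.02  2.26]
tilt deg: world [ 0.75 -1.13] tool x/y of down [-1.15 -0.71]
```

{"name": "apply_moves", "arguments": {
  "moves": [
    [[0,0,2,4],[0,0,2,4],[0,0,2,3],[0,0,2,1],[0,0,1.5,0],[0,0,1.5,0],[0,0,1.5,0],[0,0,1.5,0],[0,0,1.5,0],[0,0,1.5,0]]
  ]
}}

```text
clock: 30.15
eef_pos: [0.5803, 0.1484, 0.1496]
tool_rot: [0.949, -0.315, 0.015, 0.003]
ft_force: [-2.0, -1.6, 7.7]
grip_width: 0.0127
```

Run:
```python
from h import *
tilt(st())
for n in("top","side"):
    c=cams.camera(n); cv2.imwrite(f"pics/{n}9.png",c["color"][:,:,::-1])
t=cv2.imread("pics/top9.png")[:,:,::-1]; s=cv2.imread("pics/side9.png")[:,:,::-1]
cv2.imwrite("pics/z9.png",np.clip(np.hstack([crop(t,210,190,80,100,5),crop(s,220,200,80,100,5)])*1.6,0,255).astype(np.uint8))
```

```text
t 30.15 p [0.5803 0.1484 0.1496] yaw -36.75 F [-2.  -1.6  7.7] M [-0.07  0.84  0.07] w 0.0127 j [ 0.26  0.45  0.14  1.24 -0.02  2.47]
tilt deg: world [ 1.49 -0.87] tool x/y of down [-1.71  0.19]
```

View pics/z9.png

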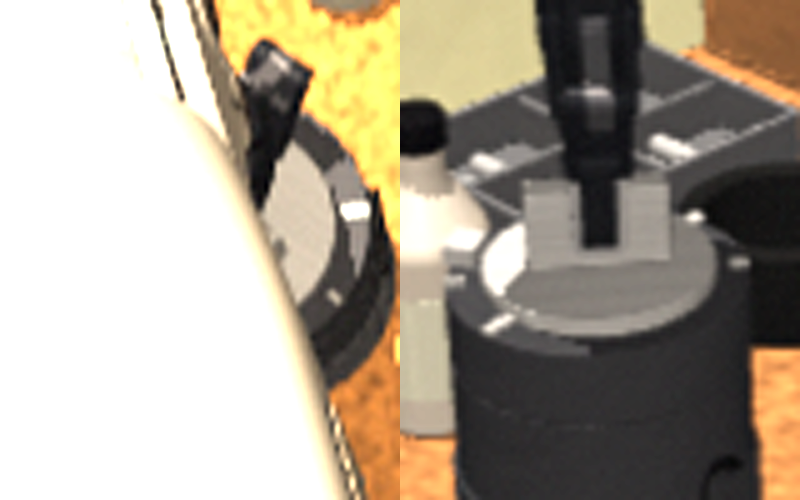

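The cap is seated. In side view the flange lies on the rim and the bar's base runs from about (525,266) to (670,258) in the crop. As a last numeric check I'll cast the bar's direction and compare it with the half-way ribs.

Run:
```python
from h import *
c=cams.camera("side"); P=lambda U,V:cast(c,(U-400+.5)/5-.5+220,(V+.5)/5-.5+200,.158)
a,b=P(525,266),P(670,258); d=b-a; print("bar yaw",np.degrees(np.arctan2(d[1],d[0]))%180,"len",np.linalg.norm(d),"half-way 53.2")
A,B=cv2.imread("pics/top0.png").astype(int),cv2.imread("pics/top9.png").astype(int)
D=(np.abs(A-B).sum(2)>120).astype(np.uint8)
for n,(u,v,w,h) in dict(therm=(425,275,65,60),cover=(390,200,45,45),tape=(335,170,40,45),mug=(148,245,55,45),wrench=(185,175,22,75),driver=(255,322,85,33),bottle=(262,152,30,42)).items(): print(n,D[v:v+h,u:u+w].sum())
st()
```

```text
bar yaw 51.172635458801665 len 0.05619663401243696 half-way 53.2
therm 270
cover 0
tape 0
mug 375
wrench 1107
driver 1664
bottle 0
t 30.3 p [0.5803 0.1484 0.1496] yaw -36.76 F [-3.  -2.1  7.9] M [-0.1   0.83  0.11] w 0.0129 j [ 0.26  0.45  0.14  1.24 -0.02  2.47]
```

```bash
python3 -c "
from workcell import workorder,telemetry
print(workorder.job_done()); print(telemetry.get_obs()['clock'])"
```

```text
the job is handed in; nothing more can be done
None
the job is handed in; nothing more can be done
```

The whole job is done and handed in at about 30 s on the clock. The thermometer is back on the bench, and the cap is in the lantern at the half-way mark, still gripped.

**Thermometer**
- **First grasp:** it missed. The z reading turned out to be about 34 mm low, so the fingers closed above the thermometer without touching it. I worked with that offset from then on.
- **Aiming:** the nose was about 10 cm from the boss, within about 2 mm and about 0.2° of square. It held still to 0.1 mm for 3 s.
- **Laying down:** I set it down with about 3 N, released it, and saw it lying flat. It ended up about 3 mm from where it started.

**Cap**
- **Seating:** the bar's grip point is about 180 mm above the bench, against 181 mm with the flange on the rim. The arm is pressing with about 10 N.
- **Turn:** the tool's angle puts the bar at 53.2°, right on the half-way ribs. A rough reading from the side camera gave 51.2°, so the two disagree by 2°. I did not read the latch directly, but the 42° turn stops 12° short of where a lug meets it.

**What didn't check out**
- **Tool tilt:** the tool is tilted about 1.7°, so the cap may sit slightly off level. Pressing on the bench to level the tool made it worse.
- **Other things on the bench:** the cover, tape roll and bottle look unmoved in the top view. The arm hid the mug, wrench and screwdriver in the final picture, so those three are unchecked.

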